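# Call for help and point out which model goes on the free display stand

## Robot

A 7-joint arm with a two-finger parallel gripper is mounted at the origin on the work surface. World frame = base frame: x ahead of the robot, y to its left, z up, the work surface at z = 0. Lengths are in m, angles in rad, forces in N, time in s.
With the tool pointing down it reaches from about 0.4 to 0.85 m from the base axis. Payload 10.4 kg.
Tool frame: the origin (TCP) lies on the centre line of the jaws, within the pads' length; the fingertips stand 11 mm ahead of it and the grasp point (between the pads) lies 8 mm behind it (manip.finger_overhang is the distance from the TCP to the fingertips, in m); z points along the fingers, y is the line along which they close (so a half turn about z gives the same grasp; the last joint's range is limited). The gripper opens to 85 mm and grips with 20 to 120 N. Pads are 22 mm wide; open, the fingers measure 114 mm over their backs; the gripper's body (76 mm by 85 mm) begins 54 mm behind the grasp point. The pads swing forward as they close: fully open they stand 13 mm farther back than shut.
Start: joints at [-1.143, 0.332, -0.065, 1.46, 0.022, 1.35, -0.088], TCP at [0.272, 0.563, 0.242] pointing down, gripper open.
Joint ranges: [-2.6, 2.6], [-0.5, 2.12], [-1.47, 1.34], [0.16, 2.42], [-1.27, 4.41], [0.06, 2.06], [-2.6, 2.6]. Speed limits (rad/s): [2.22, 2.22, 2.79, 2.79, 3.14, 3.14, 3.14].

## Interface

Orientations are given as a unit quaternion [x, y, z, w].
In Python, from workcell import manip, imaging, workorder gives the robot as it stands.
- The arm moves only by the tool jog_arm, never from a script. Its argument "deltas" is a list of rows, each an object with "gripper": the opening, from 0 (shut) to 1 (fully open); "offset": the shift along the tool's x, y, z in m, a list of three; "rotation": the turn, a rotation vector about the tool's x, y, z in degrees, a list of three. In form: [{"gripper": gripper, "offset": [tx, ty, tz], "rotation": [ax, ay, az]}, ...]. A call has 1 to 20 rows; each row shifts and turns the commanded pose from where the row before left it, along the tool's axes as they then stand; what a row does not reach is not made up. A row lasts 1/10 s, in which the tool goes at most 50 mm and 8.59 degrees, less where a joint would pass 70% of its speed; a pose out of reach is approached as far as the arm can. A call with a gripper value outside its range is refused whole. The fingers move at their own pace and stop on an object; "newtons" is the grip in N (left out, the last holds). Time passes only in rows, so rows that do not move let the fingers close. It gives the time, the measured TCP pose, the force, the opening and the grip force at its end, in the units of the state.
- manip.get_obs(): the state, without advancing time (a new reading comes with each control period).
- imaging.camera(name): name is "scene" or "top"; returns the picture (480x640x3 uint8, blue, green, red); there is no depth.
- imaging.camera_model(name): a dict with "camera_matrix" (3x3 intrinsics, pixels), "world_to_cam" (4x4, takes a point from world to camera coordinates). Camera axes: x right, y up, looking along -z (the intrinsics and any distortion apply to the point x, -y, -z); pixel columns grow to the right and rows downward; lengths in m; the calibration is good to about 2 mm. A picture is of the moment at which its call begins. camera_model takes no time and is no camera call.
- workorder.hand_in(): hands the job in; it is judged then, once.
The state is a dict: "clock": time; "joint_pos": joint angles; "joint_velocities": joint speeds; "tau": joint torques, N m; "position": TCP position; "ee_rot": TCP orientation; "ft_force": force on the tool from outside, world axes, zero at the start; "torque": the same for the moment, N m; "grip_width": opening from 0.0 (shut) to 1.0 (fully open); "grasp_force": force on a finger pad.
Only numpy, scipy, OpenCV 4.12 (cv2) and the standard library are available. Lean on these libraries where they do the work, as an engineer would, in place of code of your own. Each camera call takes 0.05 s, during which the arm holds its last target. There are 200 camera calls.

## Task

Ask a colleague, by gestures only, to put the red model pickup on display: first press the plunger of the desk bell fully down with the fingertips and let it come up again; then point down at the roof of the red pickup, fingertips about 3 cm above it without touching, and hold there for two seconds. After that point in the same way at the middle of the empty wooden stand and finish the job still pointing there. Do not touch the pickup or the stands, leave everything else where it stands, and do not point at, or pass low over, the other models and ornaments.

Things in the scene. Friction and masses are not known exactly. Their poses are not given: they have to be found in the camera images.
- bell_plunger (a joint): Plunger of the desk bell: 0 m when up, 0.005 m fully down (moves straight down). Spring return, about 5 N when fully down. The bell is fixed to the desk.
- bell_top (a point): Centre of the upper face of the bell's plunger, a brass disc 18 mm across, 48 mm above the desk when up. It stands 12 mm proud of a chrome dome 80 mm across on a black foot 88 mm across. The bell is at the left or the right end of the working area, the green pen cup at the other.
- pickup_roof (a point): Red die-cast model pickup truck with an open wooden load bed, 150 x 62 x 56 mm, loose on the desk. This point is the centre of the cab roof, 56 mm above the desk, within 3 mm of the model's middle; x runs from bonnet to tail, z up.
- van_roof (a point): Blue model van with a white roof, 130 x 58 x 59 mm, loose. Centre of its roof, 59 mm above the desk. Leave alone.
- hatch_roof (a point): Yellow model hatchback, 120 x 56 x 49 mm, loose. Centre of its roof, 49 mm above the desk. Leave alone.
- stand_free_top (a point): The empty one of three alike square stepped wooden display stands, 100 x 100 x 40 mm, fixed. Centre of its upper face, 40 mm above the desk, z up.
- vase_rim (a point): Small blue ceramic vase, 62 mm across and 75 mm tall, loose on another such stand. Centre of its top, 115 mm above the desk. Leave alone.
- trophy_rim (a point): Brass trophy cup with two ears (80 mm over the ears, 70 mm tall), loose on the third stand. Centre of its top, 110 mm above the desk. Leave alone.
- stand_free: The empty stand itself; origin at the centre of its underside.
- stand_vase: The stand under the vase; origin at the centre of its underside.
- stand_cup: The stand under the trophy; origin at the centre of its underside.
- pickup: The red pickup; origin at the centre of its underside, bonnet towards its -x.
- pencup: Green plastic pen cup, 76 mm across, 100 mm tall, pens up to 150 mm, loose; origin at the centre of its underside. Leave alone.
Not all that is in view belongs to the job. What is shaped like the part that bears bell_plunger but purple is not meant.

How it is judged:
On the way, in this order (a step that is already met when the one before it is completed fails the run):
1. the bell's plunger is pressed down by the fingers (value of joint bell_plunger above 0.004 m and contact force between the fingers and bell_plunger above 0.5 N), for 0.05 s.
2. the plunger is up again (value of joint bell_plunger below 0.0015 m), for 0.1 s.
3. pointing at the red pickup's roof, fingertips just above it, for 2 s (horizontal distance between the grasp point and pickup_roof below 0.035 m and z of the grasp point in the frame of pickup_roof between 0.021 and 0.085 m and value of joint bell_plunger below 0.0015 m), for 1.8 s.
4. pointing at the empty stand, fingertips just above it (horizontal distance between the grasp point and stand_free_top below 0.035 m and z of the grasp point in the frame of stand_free_top between 0.021 and 0.085 m and value of joint bell_plunger below 0.0015 m), for 0.5 s.
At the end, for the whole second after the job is handed in: Grasp point (19 mm behind the fingertips) 21 to 85 mm above the empty stand's top and within 35 mm of its middle sideways (same limits over the pickup's roof before); plunger up; models, ornaments and pen cup upright and within 10 mm of where they began (all of step 4 and distance of each of pickup_roof, van_roof, hatch_roof, vase_rim, trophy_rim, pencup from where it was at the start of the episode below 0.01 m and angle between each of pickup_roof, van_roof, hatch_roof, vase_rim, trophy_rim's own z axis and vertical below 0.1 rad and linear speed of pickup below 0.02 m/s); the robot touches nothing.
It fails at once if the pickup is touched (contact force between any of the fingers, the arm and pickup above 0.3 N).
It fails at once if a stand is touched (contact force between any of the fingers, the arm and stand_free above 0.3 N or contact force between any of the fingers, the arm and stand_vase above 0.3 N or contact force between any of the fingers, the arm and stand_cup above 0.3 N).
It fails at once if a model, ornament or the pen cup is moved by more than 10 mm (distance of any of pickup_roof, van_roof, hatch_roof, vase_rim, trophy_rim, pencup from where it was at the start of the episode above 0.01 m).
It fails at once if another model or ornament is pointed at or passed low over (grasp point within 25 mm sideways of its top's centre and less than 55 mm above it) ((horizontal distance between the grasp point and van_roof below 0.025 m and z of the grasp point in the frame of van_roof below 0.055 m) or (horizontal distance between the grasp point and hatch_roof below 0.025 m and z of the grasp point in the frame of hatch_roof below 0.055 m) or (horizontal distance between the grasp point and vase_rim below 0.025 m and z of the grasp point in the frame of vase_rim below 0.055 m) or (horizontal distance between the grasp point and trophy_rim below 0.025 m and z of the grasp point in the frame of trophy_rim below 0.055 m)).
It also fails if it takes over 54 s, if anything falls off the work surface, if the arm or the gripper's body presses on something with over 40 N, if the wrist force passes 120 N, or if a joint passes its speed limit or range.

## Working session

There is one attempt and no reset: what is moved stays moved. The work goes in short steps, Python scripts to look and compute and a tool call to move; the robot and the scene stay as the last step left them, time stands still between calls to the robot, and variables do not carry over. Pictures are saved under pics/ and viewed, at most 10 in all, crops included, and the job is handed in when it is done.

Besides the shell and the picture viewer there is one more tool, called after "Emit:" in YAML: its name, and indented under it one key for each argument. jog_arm: Moves the arm, as the interface text tells. Its arguments: {"type":"object","properties":{"deltas":{"type":"array","items":{"type":"object","properties":{"gripper":{"type":"number"},"offset":{"type":"array","items":{"type":"number"}},"rotation":{"type":"array","items":{"type":"number"}}}}},"newtons":{"type":"number"}},"required":["deltas"]}

```bash
mkdir -p pics; python3 - <<'E'
from workcell import manip, imaging
import cv2
for n in ("top","scene"):
    cv2.imwrite(f"pics/{n}0.png",imaging.camera(n)); print(n,imaging.camera_model(n))
o=manip.get_obs(); print(o, manip.finger_overhang)
E
```

```text
top {'camera_matrix': array([[483.07337025,   0.        , 317.00748703],
       [  0.        , 483.07337025, 239.42342727],
       [  0.        ,   0.        ,   1.        ]]), 'world_to_cam': array([[ 0.04938988, -0.99876489,  0.00541614,  0.09079803],
       [ 0.97503435,  0.04939038,  0.2164916 , -0.50205345],
       [-0.21649171, -0.00541157,  0.97626946, -1.40140387],
       [ 0.        ,  0.        ,  0.        ,  1.        ]])}
scene {'camera_matrix': array([[449.08955318,   0.        , 318.18395411],
       [  0.        , 449.08955318, 238.37739867],
       [  0.        ,   0.        ,   1.        ]]), 'world_to_cam': array([[ 0.6411834 ,  0.76732703,  0.0096481 , -0.40316524],
       [-0.65105297,  0.53728268,  0.53615049,  0.18872088],
       [ 0.40621901, -0.35005222,  0.84406727, -1.25584372],
       [ 0.        ,  0.        ,  0.        ,  1.        ]])}
{'clock': 0.1, 'joint_pos': array([-1.14260132,  0.33278296, -0.06473191,  1.46083509,  0.02160901,
        1.34989058, -0.08850388]), 'joint_velocities': array([ 0.00105632, -0.00309153,  0.00022955, -0.00243411,  0.00173565,
        0.00019031,  0.00020021]), 'tau': array([ 2.45443844e-03, -6.26748848e+01,  4.94593859e-02, -3.92425418e+01,
        1.63958583e-02,  7.01422192e-03,  3.07654454e-05]), 'position': array([0.27215292, 0.5622909 , 0.24162224]), 'ee_rot': array([ 2.23470872e-01,  9.74710417e-01, -5.99918687e-04, -1.10407936e-04]), 'ft_force': array([-0.53915731, -0.31651176,  0.34793382]), 'torque': array([ 0.04100011, -0.06649585,  0.02549387]), 'grasp_force': 0.0, 'grip_width': 1.000811984918733} 0.011
```

View pics/top0.png

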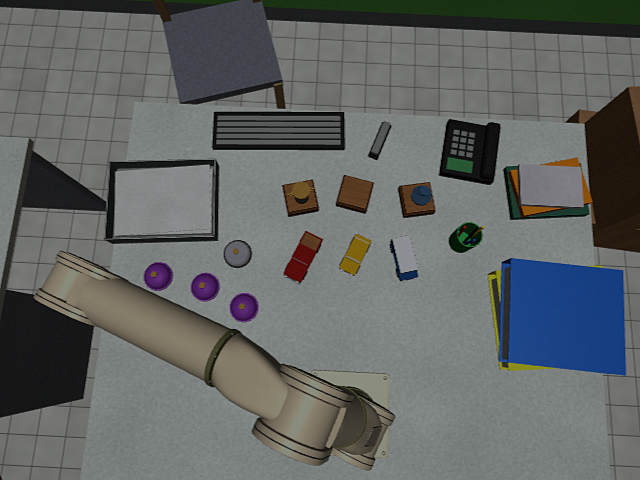

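View pics/scene0.png

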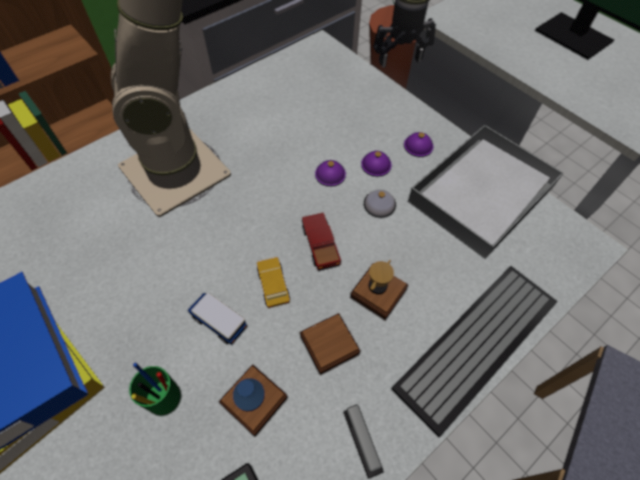

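The top view shows the chrome bell near (237,253) and three purple decoys to its left and below it. The red pickup is near (303,256), the empty stand near (356,193), the trophy stand at (300,197), the vase stand at (417,199), the hatchback at (354,254) and the van at (404,257). The scene view agrees: bell (380,203), pickup (321,241), empty stand (330,342).

```bash
cat > h.py <<'E'
import numpy as np, cv2
from workcell import manip, imaging
def ray(n,uv,z):
    m=imaging.camera_model(n);K=m["camera_matrix"];T=m["world_to_cam"]
    d=np.linalg.inv(K)@[*uv,1]; d=np.array([d[0],-d[1],-d[2]])
    R=T[:3,:3];c=-R.T@T[:3,3];w=R.T@d
    return c+w*(z-c[2])/w[2]
def proj(n,p):
    m=imaging.camera_model(n);q=m["world_to_cam"]@[*p,1]
    q=m["camera_matrix"]@[q[0],-q[1],-q[2]];return q[:2]/q[2]
E
python3 - <<'E'
from h import *
P={"bell":((237,253),(381,197),.048),"pickup":((302,257),(320,238),.056),"stand":((356,193),(330,341),.04),
"hatch":((354,254),(273,280),.049),"van":((404,257),(219,314),.059),"trophy":((301,192),(380,270),.11),"vase":((421,192),(249,391),.115),"pur3":((243,306),(331,166),.048)}
for k,(a,b,z) in P.items(): print(k,ray("top",a,z).round(3),ray("scene",b,z).round(3))
t=cv2.imread("pics/top0.png")[170:330,220:380];s=cv2.imread("pics/scene0.png")[180:380,270:430]
cv2.imwrite("pics/c.png",np.hstack([cv2.resize(t,(480,480),interpolation=2),cv2.resize(s,(320,400),interpolation=2)] if 0 else [cv2.resize(t,(480,480),interpolation=2),cv2.resize(s[:,:],(320,480),interpolation=2)]))
E
```

```text
bell [0.444 0.354 0.048] [0.457 0.353 0.048]
pickup [0.441 0.158 0.056] [0.457 0.148 0.056]
stand [0.654 0.002 0.04 ] [0.662 0.005 0.04 ]
hatch [0.459 0.002 0.049] [ 0.472 -0.004  0.049]
van [ 0.455 -0.146  0.059] [ 0.469 -0.145  0.059]
trophy [0.626 0.17  0.11 ] [0.628 0.173 0.11 ]
vase [ 0.642 -0.184  0.115] [ 0.657 -0.191  0.115]
pur3 [0.287 0.323 0.048] [0.296 0.322 0.048]
```

View pics/c.png

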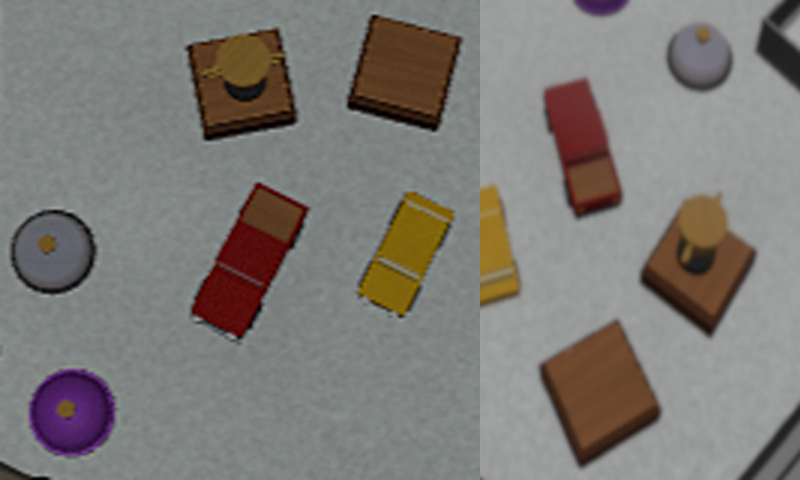

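```bash
python3 - <<'E'
from h import *
P={"bell":((235.7,251.3),(381.5,194.2),.048),"pickup":((303.3,254.5),(321.5,241),.056),"stand":((355,193),(330,341),.04)}
for k,(a,b,z) in P.items(): print(k,ray("top",a,z).round(3),ray("scene",b,z).round(3))
print(proj("top",(.272,.563,.242)))
g=cv2.imread("pics/top0.png");s=cv2.imread("pics/scene0.png")
# centroid of brass pixels near plunger
for n,im,(u,v),r in (("top",g,(236,251),6),("scene",s,(381,194),7)):
    h=cv2.cvtColor(im,cv2.COLOR_BGR2HSV)[v-r:v+r+1,u-r:u+r+1]
    m=(h[...,1]>90)&(h[...,0]<30);y,x=np.nonzero(m);c=(x.mean()+u-r,y.mean()+v-r);print(n,m.sum(),c,ray(n,c,.045))
for n,im in (("top",g),("scene",s)):
    h=cv2.cvtColor(im,cv2.COLOR_BGR2HSV);m=((h[...,0]<6)|(h[...,0]>174))&(h[...,1]>150)
    k,l,st,ce=cv2.connectedComponentsWithStats(m.astype(np.uint8));i=1+st[1:,4].argmax();print(n,st[i],ce[i])
E
```

```text
bell [0.449 0.358 0.048] [0.452 0.36  0.048]
pickup [0.448 0.154 0.056] [0.466 0.146 0.056]
stand [0.654 0.005 0.04 ] [0.662 0.005 0.04 ]
[137.19065242 301.09156552]
top 25 (np.float64(235.2), np.float64(250.92000000000002)) [0.4510901  0.36051985 0.045     ]
scene 22 (np.float64(381.1363636363636), np.float64(194.0)) [0.4491494  0.36182731 0.045     ]
top [284 231  39  51 695] [300.34532374 261.26043165]
scene [304 219  36  49 541] [317.73567468 239.93160813]
```

The plunger comes out at about (0.450, 0.360), with the two cameras within 2 mm of each other. The pickup roof is at about (0.455, 0.150) and the stand at about (0.658, 0.005). I'll close the fingers and move to above the bell.

Emit:
jog_arm:
  deltas:
    - {"gripper":0,"offset":[-0.01,-0.004,0.004],"rotation":[0,0,0]}
    - {"gripper":0,"offset":[-0.02,-0.008,0.006],"rotation":[0,0,0]}
    - {"gripper":0,"offset":[-0.02,-0.009,0.008],"rotation":[0,0,0]}
    - {"gripper":0,"offset":[-0.02,-0.009,0.008],"rotation":[0,0,0]}
    - {"gripper":0,"offset":[-0.02,-0.009,0.008],"rotation":[0,0,0]}
    - {"gripper":0,"offset":[-0.02,-0.009,0.008],"rotation":[0,0,0]}
    - {"gripper":0,"offset":[-0.02,-0.009,0.008],"rotation":[0,0,0]}
    - {"gripper":0,"offset":[-0.02,-0.009,0.008],"rotation":[0,0,0]}
    - {"gripper":0,"offset":[-0.02,-0.009,0.008],"rotation":[0,0,0]}
    - {"gripper":0,"offset":[-0.02,-0.008,0.008],"rotation":[0,0,0]}
    - {"gripper":0,"offset":[-0.02,-0.008,0.008],"rotation":[0,0,0]}
    - {"gripper":0,"offset":[-0.02,-0.008,0.008],"rotation":[0,0,0]}
    - {"gripper":0,"offset":[-0.018,-0.005,0.0],"rotation":[0,0,0]}
    - {"gripper":0,"offset":[0,0,0],"rotation":[0,0,0]}
    - {"gripper":0,"offset":[0,0,0],"rotation":[0,0,0]}
    - {"gripper":0,"offset":[0,0,0],"rotation":[0,0,0]}

```text
clock: 1.7
position: [0.4495, 0.3616, 0.1523]
ee_rot: [0.223, 0.975, 0.0, -0.0]
ft_force: [0.8, 0.2, 0.6]
grip_width: -0.0
grasp_force: 0.0
```

```bash
python3 - <<'E'
from h import *
from scipy.spatial.transform import Rotation as R
o=manip.get_obs();r=R.from_quat(o["ee_rot"]);p=o["position"];print(o["clock"],p,r.as_matrix().round(3),o["grip_width"],o["ft_force"])
for n,t in (("bell",(.450,.360,.067)),("pickup",(.455,.150,.097))): print(n,r.inv().apply(np.array(t)-p).round(4))
im=imaging.camera("scene");tp=imaging.camera("top")
print(proj("scene",p+[0,0,-.011]),proj("top",p+[0,0,-.011]))
cv2.imwrite("pics/a.png",np.hstack([cv2.resize(tp[190:320,180:310],(400,400),interpolation=2),cv2.resize(im[100:250,310:460],(400,400),interpolation=2)]))
E
```

```text
1.7 [0.44948858 0.36157017 0.15230971] [[-0.901  0.435 -0.   ]
 [ 0.435  0.901  0.   ]
 [ 0.001  0.    -1.   ]] -4.267233843657935e-06 [0.78000109 0.22789636 0.58145901]
bell [-0.0012 -0.0012  0.0853]
pickup [-0.097  -0.1882  0.0552]
[386.28025764 169.34041528] [229.31999511 244.86000634]
```

View pics/a.png

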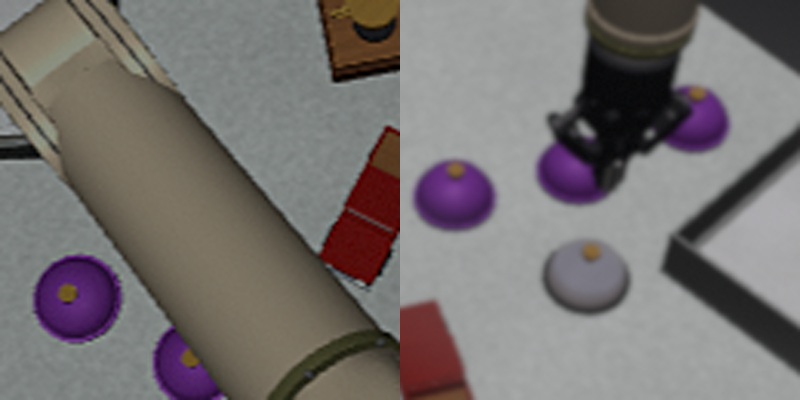

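The scene crop shows the fingertips at about (387,168), where the projection predicts them, directly above the chrome bell. Descending now.

Emit:
jog_arm:
  deltas:
    - {"gripper":0,"offset":[-0.001,-0.001,0.01]}
    - {"gripper":0,"offset":[0,0,0.02]}
    - {"gripper":0,"offset":[0,0,0.02]}
    - {"gripper":0,"offset":[0,0,0.02]}
    - {"gripper":0,"offset":[0,0,0.015]}
    - {"gripper":0,"offset":[0,0,0.005]}
    - {"gripper":0,"offset":[0,0,0.003]}
    - {"gripper":0,"offset":[0,0,0.002]}
    - {"gripper":0,"offset":[0,0,0.001]}
    - {"gripper":0,"offset":[0,0,0.001]}
    - {"gripper":0,"offset":[0,0,0]}
    - {"gripper":0,"offset":[0,0,0]}

```text
schema error: expected keys gripper, offset, rotation
```

Emit:
jog_arm:
  deltas:
    - {"gripper":0,"offset":[-0.001,-0.001,0.01],"rotation":[0,0,0]}
    - {"gripper":0,"offset":[0,0,0.02],"rotation":[0,0,0]}
    - {"gripper":0,"offset":[0,0,0.02],"rotation":[0,0,0]}
    - {"gripper":0,"offset":[0,0,0.02],"rotation":[0,0,0]}
    - {"gripper":0,"offset":[0,0,0.015],"rotation":[0,0,0]}
    - {"gripper":0,"offset":[0,0,0.005],"rotation":[0,0,0]}
    - {"gripper":0,"offset":[0,0,0.003],"rotation":[0,0,0]}
    - {"gripper":0,"offset":[0,0,0.002],"rotation":[0,0,0]}
    - {"gripper":0,"offset":[0,0,0.001],"rotation":[0,0,0]}
    - {"gripper":0,"offset":[0,0,0.001],"rotation":[0,0,0]}
    - {"gripper":0,"offset":[0,0,0],"rotation":[0,0,0]}
    - {"gripper":0,"offset":[0,0,0],"rotation":[0,0,0]}

```text
clock: 3.0
position: [0.4509, 0.3598, 0.0558]
ee_rot: [0.224, 0.975, 0.0, 0.0]
ft_force: [-1.7, 0.2, 3.7]
grip_width: -0.004
grasp_force: 1.7
```

Emit:
jog_arm:
  deltas:
    - {"gripper":0,"offset":[0,0,0.001],"rotation":[0,0,0]}
    - {"gripper":0,"offset":[0,0,0.001],"rotation":[0,0,0]}
    - {"gripper":0,"offset":[0,0,0],"rotation":[0,0,0]}
    - {"gripper":0,"offset":[0,0,0],"rotation":[0,0,0]}

```text
clock: 3.4
position: [0.4509, 0.3599, 0.054]
ee_rot: [0.223, 0.975, 0.0, 0.0]
ft_force: [-3.4, -2.6, 9.4]
grip_width: -0.006
grasp_force: 4.8
```

Emit:
jog_arm:
  deltas:
    - {"gripper":0,"offset":[0,0,0.001],"rotation":[0,0,0]}
    - {"gripper":0,"offset":[0,0,0],"rotation":[0,0,0]}
    - {"gripper":0,"offset":[0,0,0],"rotation":[0,0,0]}

```text
clock: 3.7
position: [0.451, 0.3599, 0.0538]
ee_rot: [0.224, 0.975, 0.001, 0.0]
ft_force: [-6.2, -4.5, 17.5]
grip_width: -0.0
grasp_force: 8.8
```

The force jumped while the position held, so the plunger is on its stop. Raising, then moving over to the pickup at a safe height.

Emit:
jog_arm:
  deltas:
    - {"gripper":0,"offset":[0,0,-0.005],"rotation":[0,0,0]}
    - {"gripper":0,"offset":[0,0,-0.015],"rotation":[0,0,0]}
    - {"gripper":0,"offset":[0,0,-0.025],"rotation":[0,0,0]}
    - {"gripper":0,"offset":[0,0,-0.03],"rotation":[0,0,0]}
    - {"gripper":0,"offset":[0,0,-0.025],"rotation":[0,0,0]}
    - {"gripper":0,"offset":[-0.005,-0.01,0],"rotation":[0,0,0]}
    - {"gripper":0,"offset":[-0.01,-0.02,0],"rotation":[0,0,0]}
    - {"gripper":0,"offset":[-0.01,-0.02,0],"rotation":[0,0,0]}
    - {"gripper":0,"offset":[-0.01,-0.02,0],"rotation":[0,0,0]}
    - {"gripper":0,"offset":[-0.01,-0.02,0],"rotation":[0,0,0]}
    - {"gripper":0,"offset":[-0.01,-0.02,0],"rotation":[0,0,0]}
    - {"gripper":0,"offset":[-0.01,-0.02,0],"rotation":[0,0,0]}
    - {"gripper":0,"offset":[-0.01,-0.02,0],"rotation":[0,0,0]}
    - {"gripper":0,"offset":[-0.01,-0.02,0],"rotation":[0,0,0]}
    - {"gripper":0,"offset":[-0.01,-0.018,0],"rotation":[0,0,0]}
    - {"gripper":0,"offset":[0,0,0],"rotation":[0,0,0]}
    - {"gripper":0,"offset":[0,0,0],"rotation":[0,0,0]}

```text
clock: 5.4
position: [0.4541, 0.1487, 0.1522]
ee_rot: [0.224, 0.975, 0.0, -0.0]
ft_force: [-0.3, 0.7, 0.9]
grip_width: -0.001
grasp_force: 0.0
```

```bash
python3 - <<'E'
from h import *
from scipy.spatial.transform import Rotation as R
o=manip.get_obs();r=R.from_quat(o["ee_rot"]);p=o["position"];print(o["clock"],p)
for n,t in (("pickup",(.455,.150,.097)),): print(n,r.inv().apply(np.array(t)-p).round(4))
im=imaging.camera("scene")
q=proj("scene",(.455,.150,.056));print(q,proj("scene",p+[0,0,-.011]))
cv2.circle(im,tuple(int(x) for x in q.round()),1,(0,255,0),-1)
cv2.imwrite("pics/b.png",cv2.resize(im[120:300,220:420],(800,600)[:1]+(600,),interpolation=2))
E
```

```text
5.4 [0.45408448 0.1487062  0.15222049]
pickup [-0.0003  0.0016  0.0552]
[319.94173097 237.08026509] [319.72900186 216.59886638]
```

View pics/b.png

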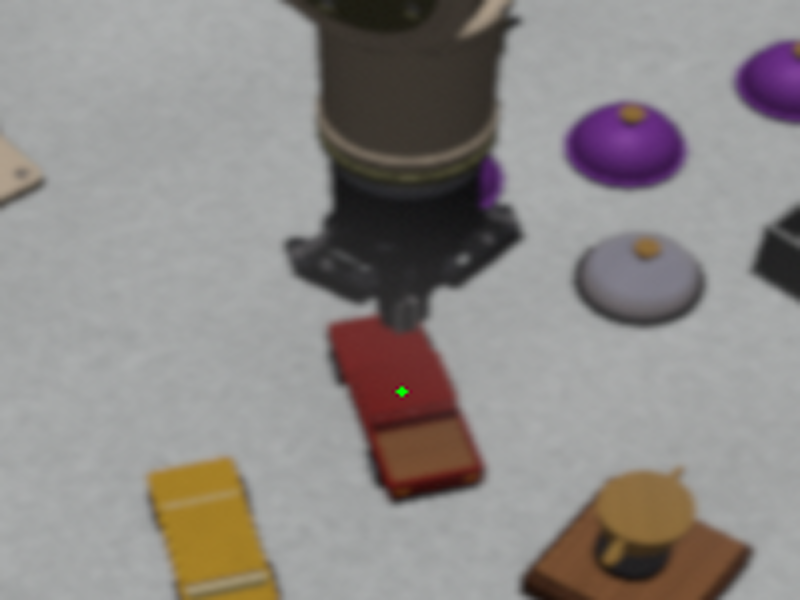

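The picture shows the predicted roof point at crop (402,392), on the cab between bonnet and bed, and the plunger is up again. Lowering to 3 cm and holding.

Emit:
jog_arm:
  deltas:
    - {"gripper":0,"offset":[0,0.001,0.01],"rotation":[0,0,0]}
    - {"gripper":0,"offset":[0,0,0.015],"rotation":[0,0,0]}
    - {"gripper":0,"offset":[0,0,0.015],"rotation":[0,0,0]}
    - {"gripper":0,"offset":[0,0,0.01],"rotation":[0,0,0]}
    - {"gripper":0,"offset":[0,0,0.005],"rotation":[0,0,0]}
    - {"gripper":0,"offset":[0,0,0],"rotation":[0,0,0]}
    - {"gripper":0,"offset":[0,0,0],"rotation":[0,0,0]}
    - {"gripper":0,"offset":[0,0,0],"rotation":[0,0,0]}
    - {"gripper":0,"offset":[0,0,0],"rotation":[0,0,0]}
    - {"gripper":0,"offset":[0,0,0],"rotation":[0,0,0]}
    - {"gripper":0,"offset":[0,0,0],"rotation":[0,0,0]}
    - {"gripper":0,"offset":[0,0,0],"rotation":[0,0,0]}
    - {"gripper":0,"offset":[0,0,0],"rotation":[0,0,0]}
    - {"gripper":0,"offset":[0,0,0],"rotation":[0,0,0]}
    - {"gripper":0,"offset":[0,0,0],"rotation":[0,0,0]}

```text
clock: 6.95
position: [0.4547, 0.1499, 0.0973]
ee_rot: [0.224, 0.975, 0.0, 0.0]
ft_force: [1.2, -0.6, -1.6]
grip_width: -0.004
grasp_force: 0.0
```

Emit:
jog_arm:
  deltas:
    - {"gripper":0,"offset":[0,0,0],"rotation":[0,0,0]}
    - {"gripper":0,"offset":[0,0,0],"rotation":[0,0,0]}
    - {"gripper":0,"offset":[0,0,0],"rotation":[0,0,0]}
    - {"gripper":0,"offset":[0,0,0],"rotation":[0,0,0]}
    - {"gripper":0,"offset":[0,0,0],"rotation":[0,0,0]}
    - {"gripper":0,"offset":[0,0,0],"rotation":[0,0,0]}
    - {"gripper":0,"offset":[0,0,0],"rotation":[0,0,0]}
    - {"gripper":0,"offset":[0,0,0],"rotation":[0,0,0]}
    - {"gripper":0,"offset":[0,0,0],"rotation":[0,0,0]}
    - {"gripper":0,"offset":[0,0,0],"rotation":[0,0,0]}
    - {"gripper":0,"offset":[0,0,0],"rotation":[0,0,0]}
    - {"gripper":0,"offset":[0,0,0],"rotation":[0,0,0]}
    - {"gripper":0,"offset":[0,0,0],"rotation":[0,0,0]}
    - {"gripper":0,"offset":[0,0,0],"rotation":[0,0,0]}

```text
clock: 8.35
position: [0.4547, 0.1499, 0.0973]
ee_rot: [0.224, 0.975, 0.0, -0.0]
ft_force: [0.1, 0.2, -0.2]
grip_width: 0.003
grasp_force: 0.0
```

Emit:
jog_arm:
  deltas:
    - {"gripper":0,"offset":[0,0,-0.015],"rotation":[0,0,0]}
    - {"gripper":0,"offset":[0,0,-0.03],"rotation":[0,0,0]}
    - {"gripper":0,"offset":[0,0,-0.03],"rotation":[0,0,0]}
    - {"gripper":0,"offset":[-0.006,-0.002,-0.005],"rotation":[0,0,0]}
    - {"gripper":0,"offset":[-0.02,-0.004,0],"rotation":[0,0,0]}
    - {"gripper":0,"offset":[-0.02,-0.004,0],"rotation":[0,0,0]}
    - {"gripper":0,"offset":[-0.02,-0.004,0],"rotation":[0,0,0]}
    - {"gripper":0,"offset":[-0.02,-0.004,0],"rotation":[0,0,0]}
    - {"gripper":0,"offset":[-0.02,-0.004,0],"rotation":[0,0,0]}
    - {"gripper":0,"offset":[-0.02,-0.004,0],"rotation":[0,0,0]}
    - {"gripper":0,"offset":[-0.02,-0.003,0],"rotation":[0,0,0]}
    - {"gripper":0,"offset":[-0.02,-0.003,0],"rotation":[0,0,0]}
    - {"gripper":0,"offset":[-0.02,-0.003,0],"rotation":[0,0,0]}
    - {"gripper":0,"offset":[-0.02,-0.003,0],"rotation":[0,0,0]}
    - {"gripper":0,"offset":[-0.02,-0.002,0],"rotation":[0,0,0]}
    - {"gripper":0,"offset":[-0.02,-0.002,0],"rotation":[0,0,0]}
    - {"gripper":0,"offset":[0,0,0],"rotation":[0,0,0]}
    - {"gripper":0,"offset":[0,0,0],"rotation":[0,0,0]}

```text
clock: 10.15
position: [0.6575, 0.0046, 0.1763]
ee_rot: [0.224, 0.975, -0.0, -0.001]
ft_force: [-0.0, 0.1, -0.5]
grip_width: 0.001
grasp_force: 0.0
```

```bash
python3 - <<'E'
from h import *
from scipy.spatial.transform import Rotation as R
o=manip.get_obs();r=R.from_quat(o["ee_rot"]);p=o["position"];print(o["clock"],p)
print(r.inv().apply(np.array((.658,.005,.081))-p).round(4))
im=imaging.camera("scene")
q=proj("scene",(.658,.005,.04));print(q,proj("scene",p+[0,0,-.011]))
cv2.circle(im,tuple(int(x) for x in q.round()),1,(0,255,0),-1)
cv2.imwrite("pics/d.png",cv2.resize(im[200:440,200:440],(600,600),interpolation=2))
E
```

```text
10.15 [0.6575137  0.00460216 0.17634412]
[-0.0004  0.0006  0.0953]
[328.96166011 339.57195131] [330.61376993 316.62160238]
```

View pics/d.png

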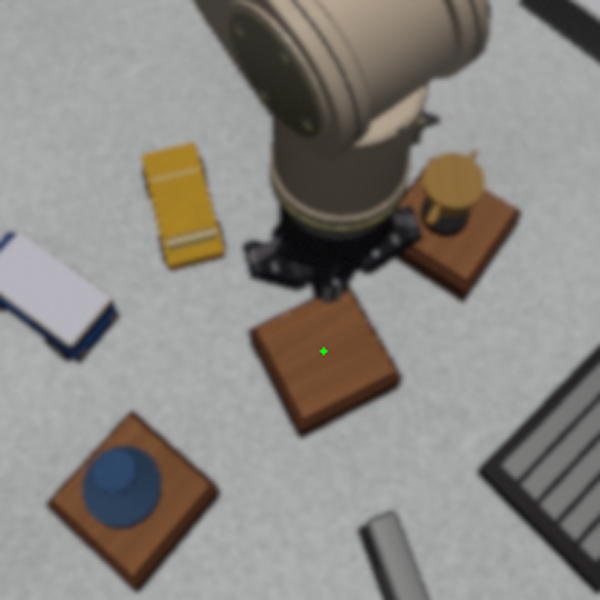

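The target point at crop (323,351) is in the middle of the empty stand's top, and everything else is where it was. Descending to 3 cm above it.

Emit:
jog_arm:
  deltas:
    - {"gripper":0,"offset":[0,0,0.015],"rotation":[0,0,0]}
    - {"gripper":0,"offset":[0,0,0.02],"rotation":[0,0,0]}
    - {"gripper":0,"offset":[0,0,0.02],"rotation":[0,0,0]}
    - {"gripper":0,"offset":[0,0,0.02],"rotation":[0,0,0]}
    - {"gripper":0,"offset":[0,0,0.015],"rotation":[0,0,0]}
    - {"gripper":0,"offset":[0,0,0.005],"rotation":[0,0,0]}
    - {"gripper":0,"offset":[0,0,0],"rotation":[0,0,0]}
    - {"gripper":0,"offset":[0,0,0],"rotation":[0,0,0]}
    - {"gripper":0,"offset":[0,0,0],"rotation":[0,0,0]}
    - {"gripper":0,"offset":[0,0,0],"rotation":[0,0,0]}
    - {"gripper":0,"offset":[0,0,0],"rotation":[0,0,0]}
    - {"gripper":0,"offset":[0,0,0],"rotation":[0,0,0]}
    - {"gripper":0,"offset":[0,0,0],"rotation":[0,0,0]}
    - {"gripper":0,"offset":[0,0,0],"rotation":[0,0,0]}
    - {"gripper":0,"offset":[0,0,0],"rotation":[0,0,0]}
    - {"gripper":0,"offset":[0,0,0],"rotation":[0,0,0]}

```text
clock: 11.8
position: [0.6578, 0.0049, 0.0823]
ee_rot: [0.224, 0.975, 0.0, 0.0]
ft_force: [0.6, 0.1, 0.5]
grip_width: 0.002
grasp_force: 0.0
```

```bash
python3 -c "
from workcell import manip,workorder
o=manip.get_obs();print(o['position'],o['ft_force'])
if abs(o['position'][2]-.081)<.01: print(workorder.hand_in())"
```

```text
[0.6578453  0.0049269  0.08228181] [0.56785526 0.13686863 0.53107479]
the job is handed in; nothing more can be done
None
```

I rang the bell, pointed at the red pickup's roof for over two seconds, and handed the job in with the fingertips about 3 cm above the middle of the empty stand; the hand-in gave no verdict.

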